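# Load a relay into the bench relay tester

## Robot

A 6-joint arm with a two-finger parallel gripper is mounted at the origin on the work surface. World frame = base frame: x ahead of the robot, y to its left, z up, the work surface at z = 0. Lengths are in mm, angles in rad, forces in N, time in s.
With the tool pointing down it reaches from about 350 to 775 mm from the base axis. Payload 7.3 kg.
Tool frame: the origin (TCP) lies at the very end of the fingers, on their centre line; the grasp point (between the pads) lies 19 mm behind it; z points along the fingers, x is the direction in which the jaws open and shut, and the axes are right-handed (so a half turn about z gives the same grasp; the last joint's range is limited). The gripper opens to 92 mm and grips with 3 to 60 N. Pads are 19 mm wide; open, the fingers measure 130 mm over their backs; the gripper's body (75 mm by 190 mm) begins 47 mm behind the grasp point.
Start: joints at [1.038, 0.342, 1.524, -0, 1.275, -0.146], TCP at [198.031, 486.239, 226.741] pointing down, gripper open.
Joint ranges: [-2.53, 2.53], [-0.77, 2.02], [0.04, 2.7], [-1, 4.14], [0.28, 2.66], [-3.11, 3.11]. Speed limits (rad/s): [2.57, 2.57, 3.14, 3.14, 3.14, 3.14].

## Interface

Orientations are given as [roll, pitch, yaw] about the fixed x, y, z axes, in that order (R = Rz(yaw) Ry(pitch) Rx(roll)).
In Python, from plant import bot gives the robot as it stands.
- The arm moves only by the shell command python3 -m inch 'ROWS'. ROWS is JSON, a list that holds one entry, the list of rows, each a list of 7 numbers: the shift along the tool's x, y, z in m, then the turn, a rotation vector about the tool's x, y, z in degrees, then the finger opening in m, from 0 to 0.0918. In form: [[[dx, dy, dz, ax, ay, az, hand], ...]]. A call has 1 to 12 rows; each row shifts and turns the commanded pose from where the row before left it, along the tool's axes as they then stand; what a row does not reach is not made up. A row lasts 1/10 s, in which the tool goes at most 50 mm and 8.59 degrees, less where a joint would pass 70% of its speed; a pose out of reach is approached as far as the arm can. A call is refused whole if a number of a shift passes 0.05 or a number of a turn 8.59, either way. A call with a gripper value outside its range is refused whole. The fingers move at their own pace and stop on an object; the grip force is fixed at half the most. Time passes only in rows, so rows that do not move let the fingers close. It gives the time, the measured TCP pose, the force and the opening at its end, in the units of the state.
- bot.get_obs(): the state, without advancing time (a new reading comes with each control period).
- bot.capture(name): name is "scene" or "top" or "wrist"; returns a dict with "pixels" (420x560x3 uint8, blue, green, red), "camera_matrix" (3x3 intrinsics, pixels), "view" (4x4, takes a point from world to camera coordinates); the wrist camera has in their place "tool_from_camera" (4x4, takes a point from camera to tool coordinates, whose origin is the TCP and whose axes are the tool frame's). Camera axes: x right, y down, z forward; pixel columns grow to the right and rows downward; lengths in mm; the calibration is good to about 2 mm. A picture is of the moment at which its call begins: read the wrist's pose just before it. There is no depth.
- bot.close_job(): hands the job in, once; it reports no verdict.
The state is a dict: "time": time; "joint_positions": joint angles; "dq": joint speeds; "tau": joint torques, N m; "tool_pos": TCP position; "tcp_rot": TCP orientation; "contact_force": force on the tool from outside, world axes, zero at the start; "moment": the same for the moment, N m; "grip_width": finger opening in mm.
Only numpy, scipy, OpenCV 4.12 (cv2) and the standard library are available. Lean on these libraries where they do the work, as an engineer would, in place of code of your own. Each camera call takes 0.05 s, during which the arm holds its last target. There are 200 camera calls.

## Task

Press the red release on top of the cream relay tester so that its tray pops out, stand the amber relay upright in the blue-edged nest of the open tray, then push the tray gently home until its latch clicks and it stays in by itself with the relay in place. Leave the other things on the bench where they are.

Things in the scene. Friction and masses are not known exactly. Their poses are not given: they have to be found in the camera images.
- tester: Relay tester, a cream instrument case fixed to the bench, 260 deep (x) by 215 wide (y) by 88 mm high. Origin at bench level under the middle of its front face; its x points from the front to the rear, z up. The tray comes out of the middle of the front, towards its -x (roughly towards the robot).
- release_top (a point): Centre of the top of the red round release button, 28 mm across, 14 mm above the tester's top (102 mm above the bench), about 45 mm behind the front face and 75 mm to +y of the middle. Pressed straight down: travel 8 mm, 3 N (briefly up to 6 N) to start, 4 N near the end, then a hard stop; the latch lets go in the first 5 mm. Springs back.
- release (a joint): Travel of the release button in m: 0 up, 0.008 fully pressed.
- tray (a joint): Tray travel in m, growing outwards: near 0 when latched (testers differ by 5 mm either way), 0.075 popped out. A spring drives it out (4 N when in, 2 N when out) and nothing holds it between. To latch, it must go several mm deeper than where it rests latched, how deep cannot be told from its pose. Let go, it settles at its resting place if latched, else pops right out.
- tray_face (a point): Middle of the outer face of the tray's grey front panel, the place to push, along the tester's +x. Panel 100 mm wide, from 12 to 70 mm above the bench; its face is 22 mm proud of the case when in. The push rises to 6 to 10 N, gives a little at the click, then rises steeply (5 N/mm) on a sprung buffer: by 13 N it has latched; over 20 N on the tray harms it.
- nest (a point): Centre of the floor of the nest in the tray, 22 mm above the bench, 40 mm behind the panel's outer face. Inside 44 mm (x) by 38 mm (y); blue rails 4 mm thick, 8 mm high; open above when the tray is out, flat tray beside the rails. Axes as the tester's. The front panel stands 48 mm above this floor.
- relay_centre (a point): Centre of the relay, 22 mm above its underside: loose upright block, 36 (its x) by 30 (its y) by 44 mm high, black base, amber cover, about 80 g, in front of the tester to its left or right. Goes in the nest base down, its x along the nest's x (either way round). Grip it across the 30 mm with fingertips at least 11 mm above its underside, to clear the rails.
- capacitor: Bystander: blue round capacitor, 34 mm across, 50 mm high, upright on the bench on the other side of the tray from the relay. Origin under its centre.
- spool: Bystander: reel, 60 mm across, 50 mm high, upright on the bench to the right of the tester. Origin under its centre.
- driver: Bystander: red-handled screwdriver, 180 mm long, lying on the bench to the left of the tester, along its x. Origin at its middle, underneath.
- relay: The same relay; this point is the centre of its underside. Same axes.
Not all that is in view belongs to the job. Leave any pink look-alike of the relay alone.

How it is judged (in metres and radians):
On the way, in this order (a step that is already met when the one before it is completed fails the run):
1. the tray has popped out (value of joint tray above 0.06 m), for 0.2 s.
2. the relay stands in the nest of the open tray, let go (value of joint tray above 0.06 m and x of relay_centre in the frame of nest between -0.0055 and 0.0055 m and y of relay_centre in the frame of nest between -0.0055 and 0.0055 m and z of relay_centre in the frame of nest between 0.019 and 0.025 m and angle between relay_centre's own z axis and vertical below 0.12 rad and contact force between the fingers and relay below 0.1 N), for 0.2 s.
At the end, for the whole second after the job is handed in: The tray is latched and at rest, its travel within 8 mm of 0, the release is up, and the relay stands still in the nest, base down: centre within 5.5 mm of the nest's centre along each of its axes, 19 to 25 mm above its floor, upright within 0.12 rad (value of joint tray between -0.008 and 0.008 m and velocity of joint tray between -0.01 and 0.01 m/s and value of joint release below 0.002 m and x of relay_centre in the frame of nest between -0.0055 and 0.0055 m and y of relay_centre in the frame of nest between -0.0055 and 0.0055 m and z of relay_centre in the frame of nest between 0.019 and 0.025 m and angle between relay_centre's own z axis and vertical below 0.12 rad and linear speed of relay below 0.02 m/s); the robot touches nothing.
It fails at once if the tray is pushed with more than 20 N (contact force between any of the arm, the fingers and tray above 20 N).
It fails at once if the capacitor is moved by more than 20 mm (distance of capacitor from where it was at the start of the episode above 0.02 m).
It fails at once if the spool is moved by more than 20 mm (distance of spool from where it was at the start of the episode above 0.02 m).
It fails at once if the driver is moved by more than 20 mm (distance of driver from where it was at the start of the episode above 0.02 m).
It also fails if it takes over 70 s, if anything falls off the work surface, if the arm or the gripper's body presses on something with over 40 N, if the wrist force passes 120 N, or if a joint passes its speed limit or range.

## Working session

There is one attempt and no reset: what is moved stays moved. The work goes in short steps, Python scripts to look and compute and a shell command to move; the robot and the scene stay as the last step left them, time stands still between calls to the robot, and variables do not carry over. Pictures are saved under pics/ and viewed, about 8 in all and at most 12, crops included, and the job is handed in when it is done.

```bash
mkdir -p pics; ls; python3 - <<'E'
from plant import bot
import cv2,numpy as np
o=bot.get_obs();print({k:np.round(v,3).tolist() for k,v in o.items()})
a=bot.capture("scene");b=bot.capture("top")
for n,c in(("scene",a),("top",b)):
    cv2.imwrite(f"pics/{n}0.png",c["pixels"]);np.savez(f"{n}_cal.npz",K=c["camera_matrix"],V=c["view"]);print(c["camera_matrix"],c["view"])
E
```

```text
pics
{'time': 0.0, 'joint_positions': [1.038, 0.343, 1.525, -0.0, 1.275, -0.146], 'dq': [-0.001, 0.001, 0.001, 0.003, 0.0, -0.001], 'tau': [0.0, -43.125, -24.421, 0.072, 0.056, -0.0], 'tool_pos': [197.821, 485.86, 226.064], 'tcp_rot': [-3.141, 0.001, 1.184], 'contact_force': [0.288, -0.323, -0.277], 'moment': [0.025, -0.041, -0.019], 'grip_width': 91.984}
[[464.61279199   0.         278.56542735]
 [  0.         464.61279199 208.02020185]
 [  0.           0.           1.        ]] [[-6.08177864e-02  9.98102218e-01 -9.65189100e-03  2.37981408e+01]
 [ 6.00367949e-01  2.88539860e-02 -7.99203212e-01 -2.30344600e+02]
 [-7.97408003e-01 -5.44004562e-02 -6.00983417e-01  1.56417858e+03]
 [ 0.00000000e+00  0.00000000e+00  0.00000000e+00  1.00000000e+00]]
[[394.35906833   0.         272.11417582]
 [  0.         394.35906833 218.39576564]
 [  0.           0.           1.        ]] [[ 2.22443299e-02 -9.99729735e-01  6.75623376e-03 -5.70204842e+00]
 [-9.92422819e-01 -2.28975628e-02 -1.20717229e-01  5.13740241e+02]
 [ 1.20839305e-01 -4.01976669e-03 -9.92663943e-01  9.23622773e+02]
 [ 0.00000000e+00  0.00000000e+00  0.00000000e+00  1.00000000e+00]]
```

View pics/scene0.png

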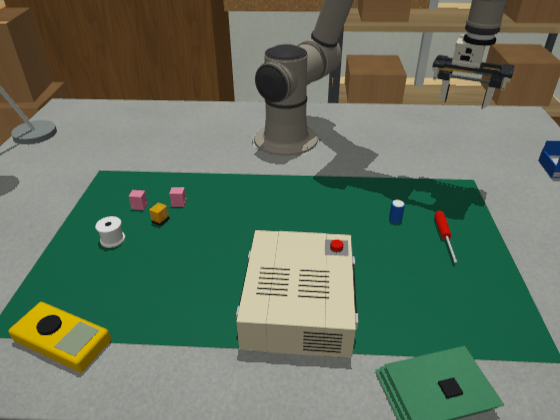

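View pics/top0.png

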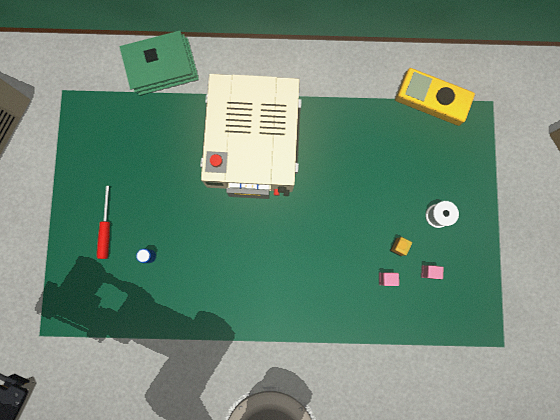

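Scene: the tester front is at about top (250,187), the red release is at top (216,160) / scene (337,245), the tray panel is at top (248,193), and the capacitor is at top (146,256). Relay candidates in the top view are amber (402,246) and pink (390,280) and (433,272). Amber fits the description and the pink ones are look-alikes. I'll confirm that in an enlarged montage.

```bash
python3 - <<'E'
import cv2,numpy as np
t=cv2.imread("pics/top0.png");s=cv2.imread("pics/scene0.png")
def c(im,x,y,w,h,k):return cv2.resize(im[y:y+h,x:x+w],None,fx=k,fy=k,interpolation=cv2.INTER_CUBIC)
A=c(t,370,230,80,60,5);B=c(s,125,185,80,60,5);C=c(t,200,140,110,60,3.63636);D=c(s,310,225,55,40,7.2727)
C=cv2.resize(c(t,200,145,106,60,5),(530,300));
D=c(s,315,230,54,60,5)
cv2.imwrite("pics/m1.png",np.vstack([np.hstack([A,B]),np.hstack([C,D])]))
E
```

```text
(no output)
```

View pics/m1.png

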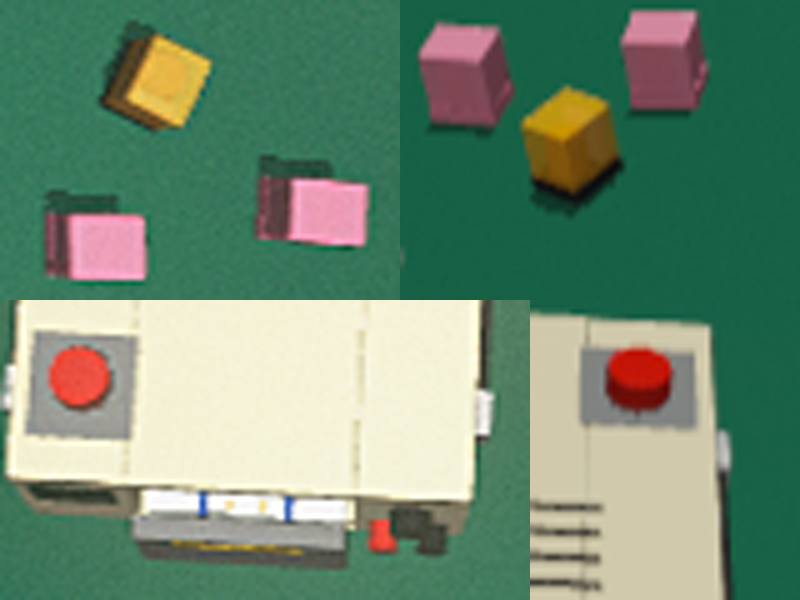

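Confirmed: the amber cover with a black base at top (404,246.6) / scene (159,207) is the relay, and both pink blocks are decoys. The button top is at top (216,160) / scene (337,242.6).

```bash
cat > h.py <<'E'
import numpy as np,cv2
L=lambda n:(lambda d:(d["K"],d["V"]))(np.load(n+"_cal.npz"))
def tri(pt,ps):
    (K1,V1),(K2,V2)=L("top"),L("scene")
    X=cv2.triangulatePoints(K1@V1[:3],K2@V2[:3],np.float64(pt).reshape(2,1),np.float64(ps).reshape(2,1)).ravel()
    return X[:3]/X[3]
def atz(n,p,z):
    K,V=L(n);R,t=V[:3,:3],V[:3,3];o=-R.T@t
    d=R.T@np.linalg.inv(K)@[p[0],p[1],1.];return o+d*(z-o[2])/d[2]
E
python3 - <<'E'
from h import *
np.set_printoptions(precision=1,suppress=True)
print("button",tri((216,160),(336.8,242.6)))
print("relay",tri((403.95,246.6),(158.8,207.4)))
A=[atz("top",(370+x/5,230+y/5),44) for x,y in((160,37),(211,70),(180,127),(128,98))]
B=[atz("scene",(125+x/5,185+y/5),44) for x,y in((168,86),(212,105),(172,137),(124,122))]
for q in(A,B):
  print(np.mean(q,0),[ (round(np.linalg.norm(q[(i+1)%4]-q[i]),1),round(np.degrees(np.arctan2(*(q[(i+1)%4]-q[i])[1::-1])),1)) for i in range(4)])
for n,ps in(("top",[(202,180.6),(294,185),(299,79),(209,74)]),("scene",[(351,235),(258,232),(241,340),(353,345)])):
  print(n,[atz(n,p,88) for p in ps])
print("FL",tri((202,180.6),(351,235)),"FR",tri((294,185),(258,232)))
print("button@102",atz("top",(216,160),102),atz("scene",(336.8,242.6),102))
from plant import bot
E
```

```text
button [636.1 138.7 102.5]
relay [ 451.7 -306.3   42.5]
[ 452.  -308.3   44. ] [(np.float64(28.4), np.float64(-122.3)), (np.float64(31.3), np.float64(150.8)), (np.float64(27.8), np.float64(61.7)), (np.float64(33.3), np.float64(-28.2))]
[ 454.4 -303.5   44. ] [(np.float64(31.2), np.float64(60.6)), (np.float64(30.8), np.float64(-25.8)), (np.float64(30.1), np.float64(-111.9)), (np.float64(34.8), np.float64(155.9))]
top [array([590.6, 169.3,  88. ]), array([585.3, -42.4,  88. ]), array([842.3, -50.4,  88. ]), array([849.3, 164. ,  88. ])]
scene [array([592.1, 173.9,  88. ]), array([591.9, -33.1,  88. ]), array([884.7, -34.5,  88. ]), array([884.7, 158.9,  88. ])]
FL [591.  172.2  86.7] FR [586.  -37.6  83.1]
button@102 [636.2 137.1 102. ] [635.3 140.  102. ]
```

```bash
python3 -m inch '[[[0,0,0,0,0,-6.9,0],[0,0,0,0,0,-6.9,0],[0,0,0,0,0,-6.9,0]]]'; python3 -m inch '[[[-0.028,0.0372,0,0,0,0,0],[-0.028,0.0372,0,0,0,0,0],[-0.028,0.0372,0,0,0,0,0],[-0.028,0.0372,0,0,0,0,0],[-0.028,0.0372,0,0,0,0,0],[-0.028,0.0372,0,0,0,0,0],[-0.028,0.0372,0,0,0,0,0],[-0.028,0.0372,0,0,0,0,0],[-0.028,0.0372,0,0,0,0,0],[-0.028,0.0372,0,0,0,0,0],[-0.028,0.0372,0,0,0,0,0],[0,0,0,0,0,0,0]]]'
```

```text
time: 0.4
tool_pos: [197.9, 486.0, 226.3]
tcp_rot: [-3.141, 0.001, 1.55]
contact_force: [0.0, 0.6, 0.2]
grip_width: 72.4
time: 1.6
tool_pos: [602.6, 163.5, 225.2]
tcp_rot: [3.141, 0.002, 1.54]
contact_force: [-1.3, 0.4, 0.3]
grip_width: 0.6
```

```bash
python3 -m inch '[[[-0.024,0.034,0,0,0,0,0],[0,0,0.035,0,0,0,0],[0,0,0.035,0,0,0,0],[0,0,0.035,0,0,0,0],[0,0,0,0,0,0,0]]]'; python3 -m inch '[[[0,0,0.006,0,0,0,0],[0,0,0.006,0,0,0,0],[0,0,0.004,0,0,0,0],[0,0,0.001,0,0,0,0],[0,0,0,0,0,0,0]]]'
```

```text
time: 2.1
tool_pos: [628.8, 143.0, 116.1]
tcp_rot: [-3.13, 0.001, 1.545]
contact_force: [0.0, 0.1, -0.4]
grip_width: 0.6
time: 2.6
tool_pos: [632.8, 143.1, 105.3]
tcp_rot: [3.141, -0.0, 1.545]
contact_force: [-0.4, 0.4, -0.2]
grip_width: 0.4
```

```bash
python3 -m inch '[[[-0.004,0.003,0,0,0,0,0],[0,0,0.003,0,0,0,0],[0,0,0.003,0,0,0,0],[0,0,0.002,0,0,0,0],[0,0,0.001,0,0,0,0],[0,0,0,0,0,0,0]]]'
```

```text
time: 3.2
tool_pos: [635.8, 138.8, 95.9]
tcp_rot: [3.141, 0.0, 1.545]
contact_force: [1.9, -1.4, 2.9]
grip_width: 0.5
```

```bash
python3 -m inch '[[[0,0,0.001,0,0,0,0],[0,0,0,0,0,0,0],[0,0,-0.03,0,0,0,0],[0,0,-0.04,0,0,0,0],[0,0,-0.04,0,0,0,0.09],[0,-0.03,0,0,0,0,0.09],[0,-0.05,0,0,0,0,0.09],[0,-0.05,0,0,0,0,0.09],[0,-0.05,0,0,0,0,0.09],[0,0,0,0,0,0,0.09]]]'; python3 - <<'E'
from plant import bot
import cv2,numpy as np
a=bot.capture("top")["pixels"];s=bot.capture("scene")["pixels"]
cv2.imwrite("pics/top1.png",a);cv2.imwrite("pics/scene1.png",s)
cv2.imwrite("pics/m2.png",cv2.resize(a[140:260,180:340],None,fx=5,fy=5,interpolation=cv2.INTER_CUBIC))
E
```

```text
time: 4.2
tool_pos: [447.2, 143.9, 203.0]
tcp_rot: [-3.132, 0.001, 1.547]
contact_force: [-0.2, -1.3, 0.3]
grip_width: 44.0
```

View pics/m2.png

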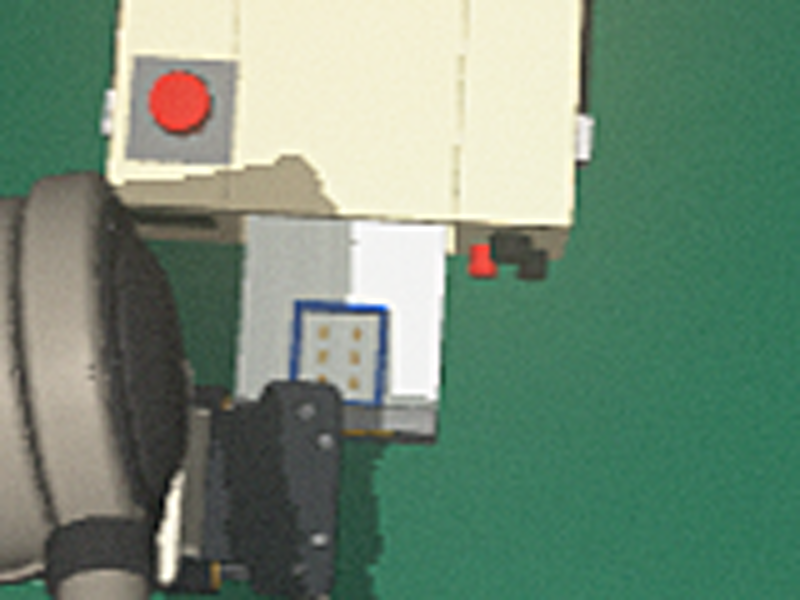

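The tray has popped out. The nest rails are visible around (340,353) in the crop, i.e. top (248,210.6), and the gripper hides the lower left corner. Next I'll measure the nest with the wrist camera from two places on the way to the relay.

```bash
cat >> h.py <<'E'
from scipy.spatial.transform import Rotation as Ro
def wshot(name):
    from plant import bot
    o=bot.get_obs();c=bot.capture("wrist")
    T=np.eye(4);T[:3,:3]=Ro.from_euler("xyz",o["tcp_rot"]).as_matrix();T[:3,3]=o["tool_pos"]
    V=np.linalg.inv(T@np.array(c["tool_from_camera"]))
    np.savez(name+"_cal.npz",K=c["camera_matrix"],V=V);cv2.imwrite(f"pics/{name}.png",c["pixels"]);return o,c
def proj(n,X):
    K,V=L(n);p=K@(V[:3,:3]@np.array(X)+V[:3,3]);return p[:2]/p[2]
def tri2(n1,p1,n2,p2):
    (K1,V1),(K2,V2)=L(n1),L(n2)
    X=cv2.triangulatePoints(K1@V1[:3],K2@V2[:3],np.float64(p1).reshape(2,1),np.float64(p2).reshape(2,1)).ravel()
    return X[:3]/X[3]
E
python3 -m inch '[[[-0.039,0.025,0,0,0,0,0.09],[-0.039,0.025,0,0,0,0,0.09],[0,0,0,0,0,0,0.09],[0,0,0,0,0,0,0.09]]]'; python3 - <<'E'
from h import *
np.set_printoptions(precision=2,suppress=True)
o,c=wshot("w1");print(c["tool_from_camera"],o["tool_pos"])
print("nest px",proj("w1",[531,65,22]),atz("top",(248,210.6),30))
E
python3 -m inch '[[[-0.045,0,0,0,0,0,0.09],[-0.03,0,0,0,0,0,0.09],[0,0,0,0,0,0,0.09],[0,0,0,0,0,0,0.09]]]'; python3 - <<'E'
from h import *
o,c=wshot("w2");print("nest px",proj("w2",[531,65,22]))
a=cv2.imread("pics/w1.png");b=cv2.imread("pics/w2.png")
cv2.imwrite("pics/m3.png",np.vstack([cv2.resize(a,(400,300)),cv2.resize(b,(400,300))]))
E
```

```text
time: 4.7
tool_pos: [504.7, 63.6, 204.2]
tcp_rot: [-3.141, -0.001, 1.543]
contact_force: [-0.5, 0.4, -0.2]
grip_width: 83.9
[[   1.     -0.     -0.      0.94]
 [   0.      0.97    0.24  -65.07]
 [   0.     -0.24    0.97 -158.72]
 [   0.      0.      0.      1.  ]] [504.72  63.55 204.16]
nest px [278.   214.74] [531.59  64.91  30.  ]
time: 5.15
tool_pos: [501.6, -9.8, 204.7]
tcp_rot: [-3.141, -0.001, 1.545]
contact_force: [-0.1, -0.1, -0.0]
grip_width: 89.9
nest px [353.27511174 215.71698784]
```

```bash
python3 - <<'E'
from h import *
a=cv2.imread("pics/w1.png")[180:255,228:328];b=cv2.imread("pics/w2.png")[180:255,303:403]
f=lambda i:cv2.resize(i,None,fx=8,fy=8,interpolation=cv2.INTER_CUBIC)
cv2.imwrite("pics/m3.png",np.hstack([f(a[:, 15:65]),f(b[:,15:65])]))
E
```

```text
(no output)
```

View pics/m3.png

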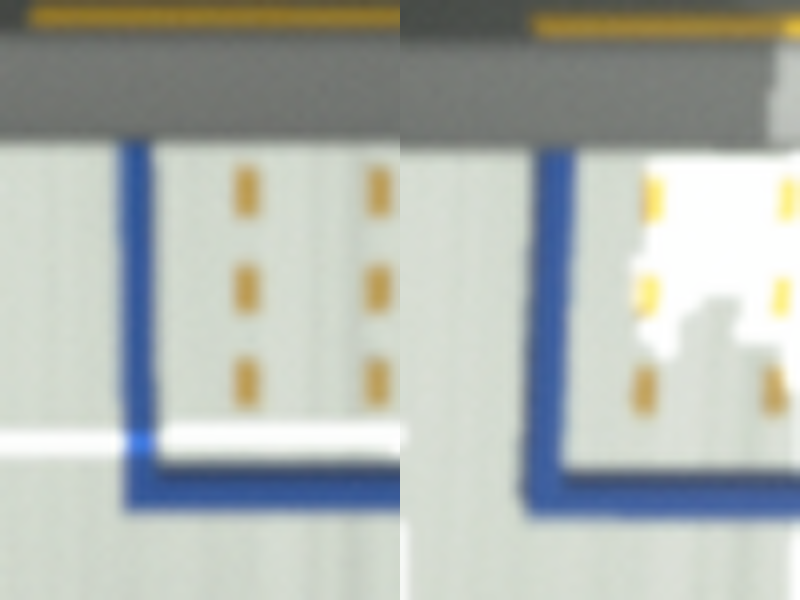

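```bash
python3 - <<'E'
from h import *
np.set_printoptions(precision=1,suppress=True)
print("contacts",tri2("w1",(282.06,216),"w2",(357.1,216.9)),atz("w1",(282.06,216),22),atz("w2",(357.1,216.9),22))
a,b=(243+126/8,180+510/8),(318+126/8,180+515/8)
c=tri2("w1",a,"w2",b);print("corner",c,atz("w1",a,30),atz("w2",b,30))
im=cv2.imread("pics/w1.png");h=cv2.cvtColor(im,cv2.COLOR_BGR2HSV)
m=cv2.inRange(h,(100,120,60),(130,255,255));m[:170]=0;m[260:]=0;m[:,:230]=0;m[:,335:]=0
ys,xs=np.nonzero(m);print(xs.min(),xs.max(),ys.min(),ys.max())
print("rail mid y",(atz("w1",(xs.min(),215),30)+atz("w1",(xs.max()+1,215),30))/2)
# outer corner (rear,-y) in tester axes is (+26,-23) from nest centre
t=-0.0253;print("from corner",c[:2]-np.array([26+23*t,26*t-23]))
E
```

```text
contacts [532.5  68.9  21.3] [532.4  68.9  22. ] [532.3  68.8  22. ]
corner [558.1  45.5  27.7] [557.4  45.6  30. ] [557.1  45.1  30. ]
259 305 198 242
rail mid y [529.2  69.3  30. ]
from corner [532.7  69.1]
```

```bash
python3 -m inch '[[[-0.0405,-0.0095,0,0,0,0,0.09],[-0.0405,-0.0095,0,0,0,0,0.09],[-0.0405,-0.0095,0,0,0,0,0.09],[-0.0405,-0.0095,0,0,0,0,0.09],[-0.0405,-0.0095,0,0,0,0,0.09],[-0.0405,-0.0095,0,0,0,0,0.09],[-0.0405,-0.0095,0,0,0,0,0.09],[0,0,0,0,0,6.6,0.09],[0,0,0,0,0,6.6,0.09],[0,0,0,0,0,6.6,0.09],[0,0,0,0,0,6.6,0.09],[0,0,0,0,0,0,0.09]]]'; python3 - <<'E'
from h import *
o,c=wshot("w3");print(proj("w3",[452,-306,44]))
E
python3 -m inch '[[[-0.03,0,0,0,0,0,0.09],[0,0,0,0,0,0,0.09]]]'; python3 - <<'E'
from h import *
o,c=wshot("w4")
p=[proj("w3",[452,-306,44]),proj("w4",[452,-306,44])];print(p)
f=[]
for n,q in zip(("w3","w4"),p):
    x,y=np.int32(q)-[33,50];print(n,x,y);f.append(cv2.resize(cv2.imread(f"pics/{n}.png")[y:y+100,x:x+67],(400,600),interpolation=cv2.INTER_CUBIC))
cv2.imwrite("pics/m4.png",np.hstack(f))
E
```

```text
time: 6.4
tool_pos: [428.8, -291.0, 204.7]
tcp_rot: [-3.141, -0.001, 1.085]
contact_force: [0.3, 0.5, -1.2]
grip_width: 89.7
[273.15568062 222.5027208 ]
time: 6.65
tool_pos: [413.6, -320.2, 204.7]
tcp_rot: [3.141, 0.001, 1.087]
contact_force: [0.4, -0.4, -0.7]
grip_width: 90.0
[array([273.15568062, 222.5027208 ]), array([309.24684376, 222.25304451])]
w3 240 172
w4 276 172
```

View pics/m4.png

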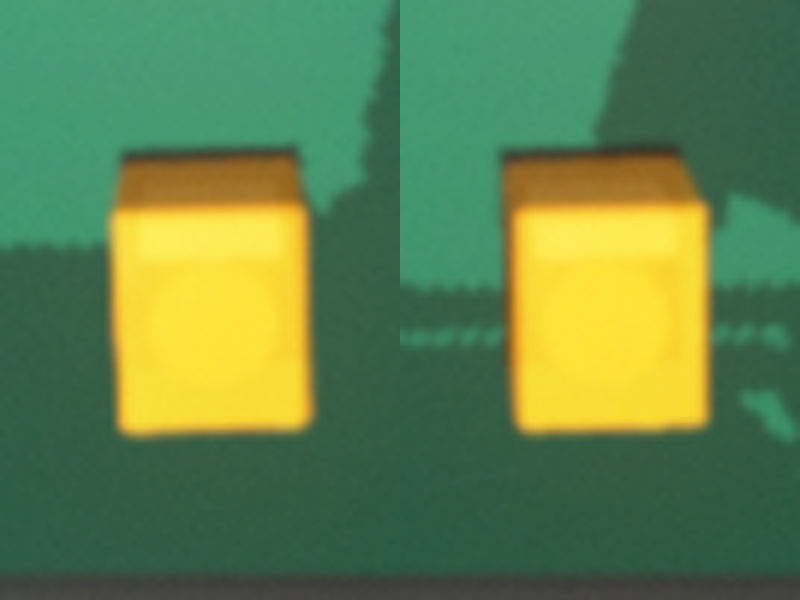

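The relay fills about (110–314, 207–433) in the left half and (514–710, 205–433) in the right half. Its short side is already within about 1–2° of the jaw axis.

```bash
python3 - <<'E'
from h import *
from plant import bot
np.set_printoptions(precision=1,suppress=True)
a=(240+213/5.97,172+319.5/6);b=(276+212/5.97,172+318.5/6)
X=tri2("w3",a,"w4",b);X1=atz("w3",a,44);X2=atz("w4",b,44);print(X,X1,X2)
for n,x0,q in(("w3",240,[(110,207),(308,207),(314,430),(120,433)]),("w4",276,[(114,205),(308,205),(310,430),(116,433)])):
  c=[atz(n,(x0+x/5.97,172+y/6),44) for x,y in q]
  print([(round(float(np.linalg.norm(c[(i+1)%4]-c[i])),1),round(float(np.degrees(np.arctan2(*(c[(i+1)%4]-c[i])[1::-1]))),1)) for i in range(4)])
o=bot.get_obs();R=Ro.from_euler("xyz",o["tcp_rot"]).as_matrix()
t=(X1+X2)/2;t[2]=14;print(np.degrees(o["tcp_rot"][2]),R.T@(t-o["tool_pos"]))
E
```

```text
[ 455.9 -305.4   42.3] [ 455.4 -305.2   44. ] [ 455.4 -305.4   44. ]
[(30.0, 62.2), (35.6, -25.7), (30.2, -116.9), (36.1, 154.0)]
[(29.4, 62.3), (35.9, -25.3), (30.2, -116.8), (36.4, 153.5)]
62.236781086819185 [ 31.5  30.2 190.7]
```

```bash
python3 -m inch '[[[0.0315,0.030,0,0,0,-1,0.06],[0,0,0.045,0,0,0,0.06],[0,0,0.045,0,0,0,0.06],[0,0,0.045,0,0,0,0.06],[0,0,0,0,0,0,0.06],[0,0,0,0,0,0,0.06]]]'; python3 - <<'E'
from h import *
from plant import bot
o=bot.get_obs();R=Ro.from_euler("xyz",o["tcp_rot"]).as_matrix()
print(R.T@(np.array([455.4,-305.3,14])-o["tool_pos"]),np.degrees(o["tcp_rot"][2]))
E
```

```text
time: 7.3
tool_pos: [455.6, -304.5, 70.2]
tcp_rot: [-3.141, -0.001, 1.104]
contact_force: [0.0, -0.1, 0.4]
grip_width: 59.6
[-0.858474    0.1872646  56.19579024] 63.22981938664499
```

```bash
python3 -m inch '[[[-0.001,0,0.028,0,0,0,0.06],[0,0,0.028,0,0,0,0.06],[0,0,0,0,0,0,0.06],[0,0,0,0,0,0,0.025],[0,0,0,0,0,0,0.025],[0,0,0,0,0,0,0.025],[0,0,0,0,0,0,0.025],[0,0,0,0,0,0,0.025]]]'
```

```text
time: 8.1
tool_pos: [455.2, -306.3, 14.7]
tcp_rot: [3.14, 0.0, 1.102]
contact_force: [-1.6, 1.2, 6.5]
grip_width: 29.8
```

```bash
python3 -m inch '[[[0,0,-0.02,0,0,0,0.02],[0,0,-0.04,0,0,0,0.02],[0,0,-0.05,0,0,0,0.02],[0,0,0,0,0,-8.4,0.02],[0,0,0,0,0,-8.4,0.02],[0,0,0,0,0,-8.5,0.02],[0,0,0,0,0,0,0.02]]]'; python3 -m inch '[[[0.038,0.0068,0,0,0,0,0.02],[0.038,0.0068,0,0,0,0,0.02],[0.038,0.0068,0,0,0,0,0.02],[0.038,0.0068,0,0,0,0,0.02],[0.038,0.0068,0,0,0,0,0.02],[0.038,0.0068,0,0,0,0,0.02],[0.038,0.0068,0,0,0,0,0.02],[0.038,0.0068,0,0,0,0,0.02],[0.038,0.0068,0,0,0,0,0.02],[0.035,0.0068,0,0,0,0,0.02],[0,0,0,0,0,0,0.02]]]'
```

```text
time: 8.8
tool_pos: [454.6, -305.9, 123.7]
tcp_rot: [-3.141, -0.0, 1.545]
contact_force: [-1.0, -0.4, -0.5]
grip_width: 30.0
time: 9.9
tool_pos: [533.3, 72.8, 123.6]
tcp_rot: [3.141, -0.001, 1.544]
contact_force: [0.1, 0.2, -0.8]
grip_width: 29.7
```

```bash
python3 - <<'E'
from h import *
from plant import bot
o,c=wshot("w5");print(o["tool_pos"],np.degrees(o["tcp_rot"]))
R=Ro.from_euler("xyz",o["tcp_rot"]).as_matrix();print(R.T@(np.array([532.3,68.8,36.5])-o["tool_pos"]))
t=bot.capture("top")["pixels"];cv2.imwrite("pics/top2.png",t)
cv2.imwrite("pics/m5.png",np.vstack([cv2.resize(c["pixels"][150:350,200:360],(480,600)),])); 
E
```

```text
[533.31541944  72.8221784  123.60729285] [ 1.79976923e+02 -7.03774076e-02  8.84360583e+01]
[-4.1553858  -0.94034791 87.10188275]
```

View pics/m5.png

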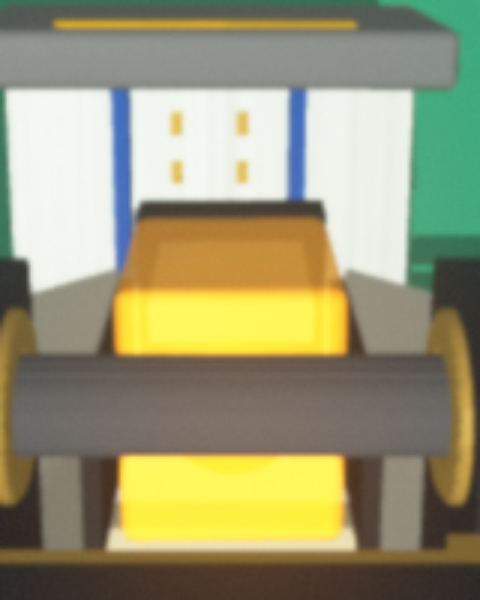

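The held relay covers about (138–325, 205–540), with the rails at columns 121 and 297 and the contacts at 177 and 242. So the nest lies a little to -y of the relay.

```bash
python3 - <<'E'
from h import *
np.set_printoptions(precision=1,suppress=True)
z=123.6
P=lambda x,y,h:atz("w5",(200+x/3,150+y/3),h)
print("relay base front mid",P(231.5,203,z-14.3),"width",np.linalg.norm(P(138,203,z-14.3)-P(325,203,z-14.3)))
f=P(231,289,z+29.5);b=P(232,541,z+29.5);print("relay top front/back",f,b,(f+b)/2,np.linalg.norm(f-b), np.linalg.norm(P(115,290,z+29.5)-P(347,290,z+29.5)))
print("contacts front row",P(209.5,123,22),"2nd",P(209.5,172,22),"rails",P(209,150,30))
# independent: contacts rows from w1: 190,288,384
for y in(190,288,384):print(atz("w1",(282.06,180+y/8),22))
# top view panel/tray edges vs. rails
print("top rails y", (atz("top",(180+297/5,140+350/5),30)+atz("top",(180+384/5,140+350/5),30))/2)
E
```

```text
relay base front mid [516.2  74.4 109.3] width 30.821116830483998
relay top front/back [515.2  74.3 153.1] [550.9  73.4 153.1] [533.1  73.9 153.1] 35.63476814916395 29.14622660384757
contacts front row [520.   69.1  22. ] 2nd [532.3  68.7  22. ] rails [525.  69.  30.]
[520.1  69.2  22. ]
[532.4  68.9  22. ]
[544.6  68.6  22. ]
top rails y [533.1  64.7  30. ]
```

```bash
python3 -m inch '[[[-0.0052,-0.001,0,0,0,0,0.02],[0,0,0.035,0,0,0,0.02],[0,0,0.033,0,0,0,0.02],[0,0,0,0,0,0,0.02],[0,0,0,0,0,0,0.02]]]'; python3 - <<'E'
from h import *
from plant import bot
o,c=wshot("w6");print(o["tool_pos"],o["contact_force"])
t=bot.capture("top")["pixels"]
w=cv2.resize(c["pixels"][130:290,200:360],(480,480));s=bot.capture("scene")["pixels"];cv2.imwrite("pics/scene2.png",s)
cv2.imwrite("pics/m6.png",w)
E
```

```text
time: 10.5
tool_pos: [531.8, 62.7, 56.0]
tcp_rot: [-3.141, 0.0, 1.541]
contact_force: [-0.4, 1.0, 0.2]
grip_width: 29.8
[531.76023279  62.67526159  56.0451943 ] [-0.39028152  0.98282232  0.1544228 ]
```

View pics/m6.png

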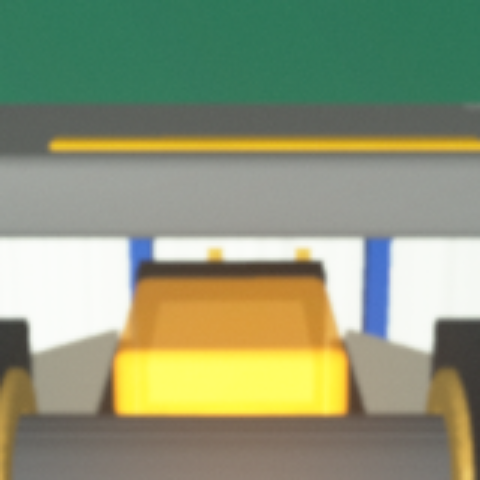

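The relay base runs over columns 138–325 (mid 231), while the rails' midline is at column 259. So the relay now sits too far to -y.

```bash
python3 - <<'E'
from h import *
from plant import bot
np.set_printoptions(precision=1,suppress=True)
P=lambda x,y,h:atz("w6",(200+x/3,130+y/3),h)
print(bot.get_obs()["tool_pos"],"base",P(231.5,262,41.7),"rails",P(259,255,30),P(141,250,30),P(377,250,30),"contacts",P(258.5,255,22))
E
```

```text
[533.1  63.4  57.5] base [514.5  64.3  41.7] rails [516.5  69.1  30. ] [515.   48.4  30. ] [516.3  89.8  30. ] contacts [518.7  69.1  22. ]
```

```bash
python3 -m inch '[[[0.0045,-0.001,0,0,0,0,0.02],[0,0,0,0,0,0,0.02],[0,0,0,0,0,0,0.02],[0,0,0,0,0,0,0.02]]]'; python3 - <<'E'
from h import *
o,c=wshot("w7");print(o["tool_pos"],o["contact_force"])
cv2.imwrite("pics/m7.png",cv2.resize(c["pixels"][190:250,200:360],(800,300),interpolation=cv2.INTER_CUBIC))
E
```

```text
time: 11.05
tool_pos: [531.0, 68.5, 56.0]
tcp_rot: [3.141, -0.0, 1.544]
contact_force: [-0.9, -0.8, -0.9]
grip_width: 30.1
[531.04340176  68.54375221  55.98103756] [-0.90714307 -0.83397254 -0.9432189 ]
```

View pics/m7.png

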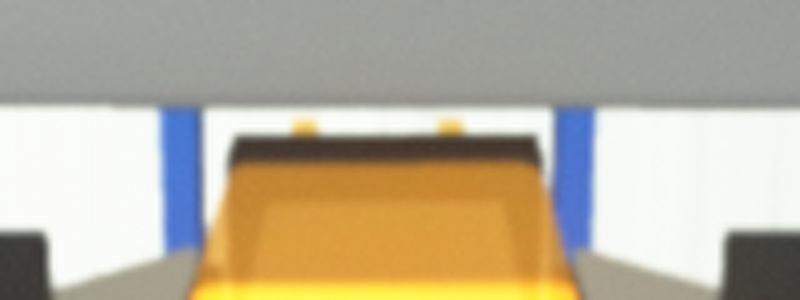

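```bash
python3 - <<'E'
from h import *
np.set_printoptions(precision=1,suppress=True)
P=lambda x,y,h:atz("w7",(200+x/5,190+y/5),h)
print("base front",P(385.5,137,41.7),"rails",P(379,180,30),"contacts front edge",P(378,121,22))
E
python3 -m inch '[[[-0.001,0,0.005,0,0,0,0.02],[0,0,0.005,0,0,0,0.02],[0,0,0,0,0,0,0.02],[0,0,0,0,0,0,0.02]]]'
```

```text
base front [513.8  70.1  41.7] rails [521.7  69.2  30. ] contacts front edge [517.4  69.2  22. ]
time: 11.5
tool_pos: [530.7, 67.4, 45.3]
tcp_rot: [-3.141, -0.0, 1.543]
contact_force: [-0.3, 0.3, -0.1]
grip_width: 29.5
```

```bash
python3 -m inch '[[[0,0.0005,0.003,0,0,0,0.02],[0,0,0.003,0,0,0,0.02],[0,0,0.002,0,0,0,0.02],[0,0,0,0,0,0,0.02],[0,0,0,0,0,0,0.02]]]'
```

```text
time: 12.0
tool_pos: [531.4, 67.4, 37.7]
tcp_rot: [-3.142, -0.0, 1.544]
contact_force: [0.8, -0.2, -0.3]
grip_width: 29.5
```

```bash
python3 -m inch '[[[0,0,0.0007,0,0,0,0.02],[0,0,0,0,0,0,0.02]]]';  python3 -m inch '[[[0,0,0,0,0,0,0.05],[0,0,0,0,0,0,0.05],[0,0,0,0,0,0,0.05],[0,0,0,0,0,0,0.05],[0,0,0,0,0,0,0.05],[0,0,0,0,0,0,0.05]]]'; python3 -m inch '[[[0,0,-0.02,0,0,0,0.05],[0,0,-0.04,0,0,0,0.05],[0,0,-0.05,0,0,0,0.05],[0,0,-0.04,0,0,0,0.05],[0,-0.02,0,0,0,0,0.05],[0,0,0,0,0,0,0.05],[0,0,0,0,0,0,0.05]]]'; python3 - <<'E'
from h import *
o,c=wshot("w8");q=proj("w8",[532,68,40]);print(o["tool_pos"],q)
x,y=np.int32(q)-[50,40];print(x,y)
cv2.imwrite("pics/m8.png",cv2.resize(c["pixels"][y:y+80,x:x+100],(750,600),interpolation=cv2.INTER_CUBIC))
E
```

```text
time: 12.2
tool_pos: [531.4, 67.4, 37.0]
tcp_rot: [3.141, -0.0, 1.544]
contact_force: [0.4, -0.1, -1.0]
grip_width: 29.7
time: 12.8
tool_pos: [531.4, 67.4, 37.0]
tcp_rot: [3.142, -0.0, 1.544]
contact_force: [0.7, 0.6, -0.4]
grip_width: 50.1
time: 13.5
tool_pos: [511.3, 67.9, 186.7]
tcp_rot: [-3.141, -0.0, 1.544]
contact_force: [-0.1, -0.0, 0.8]
grip_width: 50.4
[511.25294353  67.94661542 186.7299965 ] [276.45285722 219.10239673]
226 179
```

View pics/m8.png

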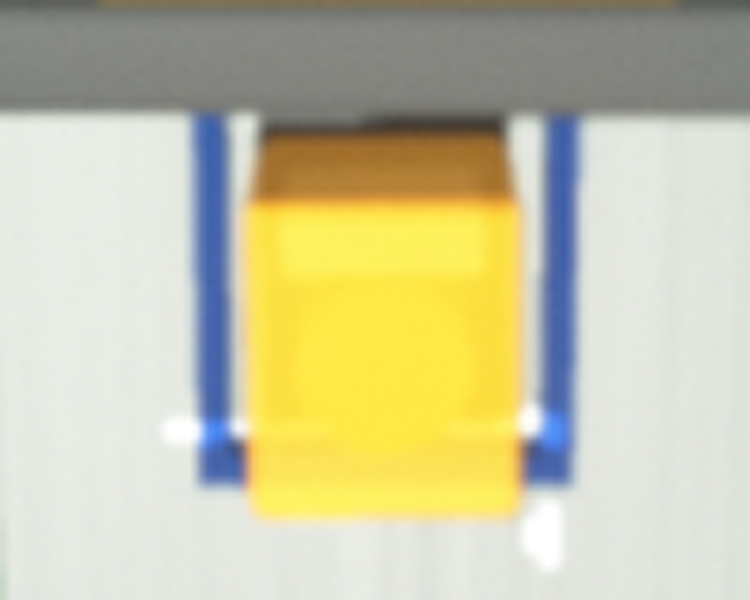

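The relay stands centred between the rails (rail inner edges at about columns 230 and 545, relay 245–522). Now I'll close the fingers and go in front of the panel.

```bash
python3 - <<'E'
from h import *
P=lambda x,y,h:atz("w8",(226+x/7.5,179+y/7.5),h)
print("relay top",P(383,361,66),"rail outer rear",P(385,486,30),"panel outer edge top",P(380,8,70))
E
python3 -m inch '[[[0,-0.033,0,0,0,0,0],[0,-0.033,0,0,0,0,0],[0,0,0,0,0,0,0],[0,0,0.04,0,0,0,0],[0,0,0.04,0,0,0,0],[0,0,0.04,0,0,0,0],[0,0,0.033,0,0,0,0],[0,0,0,0,0,0,0],[0,0,0,0,0,0,0]]]'
```

```text
relay top [531.41895109  68.53387071  66.        ] rail outer rear [558.36129418  68.07293673  30.        ] panel outer edge top [492.50901467  69.28029642  70.        ]
time: 14.45
tool_pos: [446.0, 69.7, 33.8]
tcp_rot: [-3.14, -0.0, 1.543]
contact_force: [0.6, 0.4, 0.5]
grip_width: 0.3
```

```bash
python3 -m inch '[[[0,0.015,0,0,0,0,0],[0,0.011,0,0,0,0,0],[0,0.002,0,0,0,0,0],[0,0.002,0,0,0,0,0],[0,0.002,0,0,0,0,0],[0,0.002,0,0,0,0,0],[0,0.002,0,0,0,0,0],[0,0.002,0,0,0,0,0]]]'; python3 -m inch '[[[0,0.002,0,0,0,0,0],[0,0.002,0,0,0,0,0],[0,0.002,0,0,0,0,0],[0,0.002,0,0,0,0,0]]]'
```

```text
time: 15.25
tool_pos: [482.7, 68.7, 33.9]
tcp_rot: [-3.14, -0.0, 1.544]
contact_force: [-2.8, 0.2, 1.6]
grip_width: 0.5
time: 15.65
tool_pos: [491.3, 68.5, 33.9]
tcp_rot: [-3.141, -0.0, 1.544]
contact_force: [-3.7, -0.2, 2.3]
grip_width: 0.7
```

```bash
python3 -m inch '[[[0,0.003,0,0,0,0,0],[0,0.003,0,0,0,0,0],[0,0.003,0,0,0,0,0],[0,0.003,0,0,0,0,0],[0,0.003,0,0,0,0,0],[0,0.003,0,0,0,0,0],[0,0.003,0,0,0,0,0],[0,0.003,0,0,0,0,0],[0,0.003,0,0,0,0,0],[0,0.003,0,0,0,0,0],[0,0.003,0,0,0,0,0],[0,0.003,0,0,0,0,0]]]'; python3 -m inch '[[[0,0.003,0,0,0,0,0],[0,0.003,0,0,0,0,0],[0,0.003,0,0,0,0,0],[0,0.003,0,0,0,0,0],[0,0.002,0,0,0,0,0],[0,0.002,0,0,0,0,0],[0,0,0,0,0,0,0]]]'
```

```text
time: 16.85
tool_pos: [527.5, 67.5, 33.9]
tcp_rot: [-3.141, -0.0, 1.544]
contact_force: [-3.8, -1.2, -0.3]
grip_width: 0.3
time: 17.55
tool_pos: [543.7, 67.0, 33.9]
tcp_rot: [3.141, -0.0, 1.543]
contact_force: [-4.7, -0.1, -1.6]
grip_width: 0.4
```

```bash
python3 -m inch '[[[0,0.0015,0,0,0,0,0],[0,0.0015,0,0,0,0,0],[0,0.001,0,0,0,0,0],[0,0,0,0,0,0,0]]]'; python3 -m inch '[[[0,0.001,0,0,0,0,0],[0,0.001,0,0,0,0,0],[0,0.001,0,0,0,0,0],[0,0,0,0,0,0,0]]]';python3 -m inch '[[[0,0.001,0,0,0,0,0],[0,0.001,0,0,0,0,0],[0,0,0,0,0,0,0]]]'
```

```text
time: 17.95
tool_pos: [547.4, 66.9, 33.9]
tcp_rot: [-3.142, 0.0, 1.544]
contact_force: [-4.9, -2.1, -1.3]
grip_width: 0.2
time: 18.35
tool_pos: [550.0, 66.8, 33.9]
tcp_rot: [-3.141, 0.0, 1.544]
contact_force: [-5.3, -2.0, -0.6]
grip_width: 0.9
time: 18.65
tool_pos: [551.9, 66.7, 33.9]
tcp_rot: [-3.141, 0.0, 1.544]
contact_force: [-4.7, -1.1, -0.7]
grip_width: 0.5
```

```bash
for i in 1 2 ; do :; done; python3 -m inch '[[[0,0.001,0,0,0,0,0],[0,0.001,0,0,0,0,0],[0,0,0,0,0,0,0]]]'|sed -n '2p;4p'; python3 -m inch '[[[0,0.001,0,0,0,0,0],[0,0.001,0,0,0,0,0],[0,0,0,0,0,0,0]]]'|sed -n '2p;4p';python3 -m inch '[[[0,0.001,0,0,0,0,0],[0,0,0,0,0,0,0]]]'|sed -n '2p;4p'
```

```text
tool_pos: [553.9, 66.7, 33.9]
contact_force: [-6.6, -1.5, 0.2]
tool_pos: [555.8, 66.6, 33.9]
contact_force: [-6.1, -1.4, -0.7]
tool_pos: [556.8, 66.6, 33.9]
contact_force: [-6.2, -0.7, -0.4]
```

```bash
python3 -m inch '[[[0,0.001,0,0,0,0,0],[0,0,0,0,0,0,0]]]'|sed -n '2p;4p'; python3 -m inch '[[[0,0.001,0,0,0,0,0],[0,0,0,0,0,0,0]]]'|sed -n '2p;4p';python3 -m inch '[[[0,0.001,0,0,0,0,0],[0,0,0,0,0,0,0]]]'|sed -n '2p;4p'
```

```text
tool_pos: [557.7, 66.5, 33.9]
contact_force: [-6.5, -2.4, 0.2]
tool_pos: [558.6, 66.5, 33.9]
contact_force: [-6.9, -1.6, 0.5]
tool_pos: [559.6, 66.5, 33.9]
contact_force: [-7.7, -1.8, 0.1]
```

```bash
python3 -m inch '[[[0,0.001,0,0,0,0,0],[0,0,0,0,0,0,0]]]'|sed -n '2p;4p'; python3 -m inch '[[[0,0.001,0,0,0,0,0],[0,0,0,0,0,0,0]]]'|sed -n '2p;4p'
```

```text
tool_pos: [560.9, 66.5, 33.9]
contact_force: [-6.1, -1.6, -1.1]
tool_pos: [562.0, 66.4, 33.9]
contact_force: [-6.4, -2.4, -0.1]
```

The force dropped from 7.7 to 6.1 N, which may be the click. I'll go on carefully until the buffer rises.

```bash
python3 -m inch '[[[0,0.0007,0,0,0,0,0],[0,0,0,0,0,0,0]]]'|sed -n '2p;4p'; python3 -m inch '[[[0,0.0005,0,0,0,0,0],[0,0,0,0,0,0,0]]]'|sed -n '2p;4p'
```

```text
tool_pos: [562.6, 66.4, 34.0]
contact_force: [-5.8, -2.6, -0.2]
tool_pos: [563.1, 66.4, 33.9]
contact_force: [-5.6, -2.0, -1.3]
```

```bash
python3 -m inch '[[[0,0.0005,0,0,0,0,0],[0,0,0,0,0,0,0]]]'|sed -n '2p;4p'; python3 -m inch '[[[0,0.0005,0,0,0,0,0],[0,0,0,0,0,0,0]]]'|sed -n '2p;4p'
```

```text
tool_pos: [563.8, 66.4, 33.9]
contact_force: [-6.1, -1.5, -0.5]
tool_pos: [564.3, 66.4, 33.9]
contact_force: [-5.4, -1.5, -0.7]
```

```bash
python3 -m inch '[[[0,0.0005,0,0,0,0,0],[0,0,0,0,0,0,0]]]'|sed -n '2p;4p'; python3 -m inch '[[[0,0.0005,0,0,0,0,0],[0,0,0,0,0,0,0]]]'|sed -n '2p;4p'
```

```text
tool_pos: [564.6, 66.4, 33.9]
contact_force: [-6.6, -1.3, -0.8]
tool_pos: [564.8, 66.4, 33.9]
contact_force: [-7.0, -2.0, 0.6]
```

```bash
python3 -m inch '[[[0,0.0005,0,0,0,0,0],[0,0,0,0,0,0,0]]]'|sed -n '2p;4p'; python3 -m inch '[[[0,0.0005,0,0,0,0,0],[0,0,0,0,0,0,0]]]'|sed -n '2p;4p'
```

```text
tool_pos: [565.1, 66.4, 33.9]
contact_force: [-8.4, -1.3, 0.6]
tool_pos: [565.3, 66.3, 33.9]
contact_force: [-9.1, -1.9, 2.2]
```

```bash
python3 -m inch '[[[0,0.0004,0,0,0,0,0],[0,0,0,0,0,0,0]]]'|sed -n '2p;4p'; python3 -m inch '[[[0,0.0004,0,0,0,0,0],[0,0,0,0,0,0,0]]]'|sed -n '2p;4p'
```

```text
tool_pos: [565.5, 66.4, 34.0]
contact_force: [-10.2, -2.4, 3.4]
tool_pos: [565.7, 66.3, 33.9]
contact_force: [-10.6, -2.8, 3.4]
```

```bash
python3 -m inch '[[[0,0.0005,0,0,0,0,0],[0,0,0,0,0,0,0]]]'|sed -n '2p;4p'; python3 -m inch '[[[0,0.0005,0,0,0,0,0],[0,0,0,0,0,0,0]]]'|sed -n '2p;4p'; python3 -m inch '[[[0,0.0005,0,0,0,0,0],[0,0,0,0,0,0,0]]]'|sed -n '2p;4p'
```

```text
tool_pos: [565.9, 66.3, 34.0]
contact_force: [-11.4, -2.4, 4.4]
tool_pos: [566.1, 66.3, 33.9]
contact_force: [-11.8, -2.0, 5.2]
tool_pos: [566.3, 66.3, 33.9]
contact_force: [-13.1, -2.4, 6.4]
```

```bash
python3 -m inch '[[[0,-0.001,0,0,0,0,0],[0,-0.001,0,0,0,0,0],[0,-0.001,0,0,0,0,0],[0,-0.002,0,0,0,0,0],[0,-0.002,0,0,0,0,0],[0,-0.002,0,0,0,0,0],[0,0,0,0,0,0,0]]]'|sed -n '2p;4p'; python3 -m inch '[[[0,-0.003,0,0,0,0,0],[0,-0.003,0,0,0,0,0],[0,-0.003,0,0,0,0,0],[0,-0.003,0,0,0,0,0],[0,0,0,0,0,0,0]]]'|sed -n '2p;4p'
```

```text
tool_pos: [559.5, 66.5, 33.9]
contact_force: [-4.5, -2.3, -2.5]
tool_pos: [548.1, 67.1, 34.4]
contact_force: [-0.4, 0.4, -0.6]
```

The force has vanished, so the latch holds. I'll retract and look.

```bash
python3 -m inch '[[[0,-0.04,0,0,0,0,0],[0,-0.05,0,0,0,0,0],[0,-0.03,0,0,0,0,0],[0,0,-0.05,0,0,0,0],[0,0,-0.05,0,0,0,0],[0,0,-0.05,0,0,0,0],[-0.05,0,0,0,0,0,0],[-0.05,0,0,0,0,0,0],[-0.05,0,0,0,0,0,0],[-0.05,0,0,0,0,0,0],[0,0,0,0,0,0,0]]]'|sed -n '2p;4p'; python3 - <<'E'
from h import *
from plant import bot
a=bot.capture("top")["pixels"]
cv2.imwrite("pics/m9.png",np.hstack([cv2.resize(a[140:220,195:305],(620,451),interpolation=cv2.INTER_CUBIC)]))
cv2.imwrite("pics/top3.png",a)
E
```

```text
tool_pos: [422.8, -135.2, 184.5]
contact_force: [0.8, 1.1, 0.1]
```

View pics/m9.png

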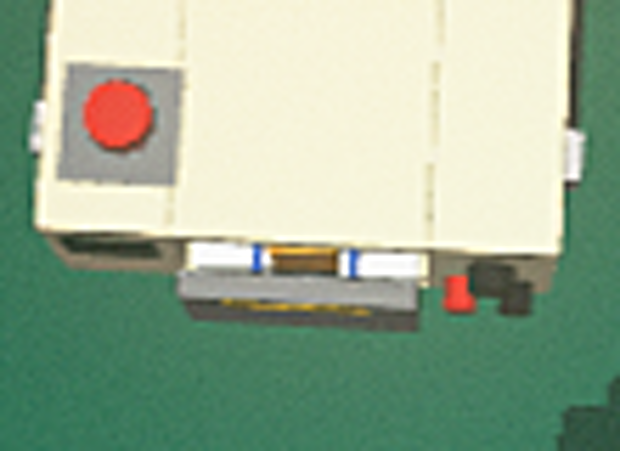

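The tray stays home. The panel is at (300,290), the relay front shows between the blue rails at (305,260), and the release is up. I'm handing in.

```bash
python3 -c "
from plant import bot
print(bot.get_obs()['time'],bot.close_job())"
```

```text
the job is handed in; nothing more can be done
25.4 None
```

The job is handed in at about 25 s of the 70 s, with the tray home and the relay in its nest; no verdict was reported.

- **What I did:** I pressed the release about 6–7 mm and the tray popped out. I picked the amber relay across its 30 mm side and stood it in the nest, then opened the fingers. I then pushed the tray in slowly. The force dipped from 7.7 to 6.1 N, then rose to about 13 N, and I backed off.
- **Last checks:** After I backed off, the force on the tool fell to about 0, so the tray stays in by itself. The final top view shows the panel home, the relay between the blue rails and the release up. Before the push, the wrist camera put the relay about 1 mm from the nest centre.
- **Disagreements:** The top camera put the nest at y ≈ 65 mm and the wrist camera at y ≈ 69 mm. I went by what the wrist camera showed of relay against rails. One sideways correction overshot by about 5 mm while the relay was still above the rails, and I fixed it before lowering.
- **Not checked:** I did not measure the tray's final resting travel. I also did not look again at the capacitor, spool and screwdriver, though the arm never went near them at bench height.

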